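# Make the glass grinder ready and switch it on

## Task

Get the glass grinder ready to use, only pushing with the fingertips: push its water tray fully home, push the clear eye shield all the way down over the grinding head, and only when both are closed press the rocker switch over to on. Grip nothing, and do not pick up or shift the piece of glass on the grid or anything else on the bench; finish with the machine switched on and the hand off it.

Things in the scene. Friction and masses are not known exactly. Their poses are not given: they have to be found in the camera images.
- grinder: bench glass grinder fixed to the bench: grey housing 240 mm wide (y), 220 mm deep (x), flat top 115 mm up. Origin: centre of its underside on the bench; x points from its front (robot side) to its back, y to its left, z up. The front 60 mm of the top is a control strip: black rocker switch on the right, round speed dial (30 mm across, 16 mm high, not used) on the left. Behind it a white lattice grid
- head_top (a point): top of the grinding head, 151 mm above the bench, 30 mm behind the grinder's origin; a metal cylinder 25 mm across, its foot on the middle of the white grid (the grid's top is 115 mm above the bench)
- tray (a joint): how far the water tray stands out of the grinder's front (m): 0 is fully home on its stop, flange against the housing; it slides out along the grinder's -x, at most 0.065; takes about 2 to 3 N to push and stays where it is left
- tray_lip (a point): middle of the front face of the tray's pull lip, its foremost part, 90 mm above the bench (moves with the tray; axes as the grinder's). The lip is 120 mm wide, 12 mm high, and juts 10 mm from a front panel 176 mm wide that reaches from 56 to 98 mm above the bench. Home, the lip's face is 20 mm in front of the housing and 130 mm in front of the grinder's origin
- shield (a joint): angle of the clear eye shield (rad): 0 is fully down on a hard stop over the grinding head, sloping 0.26 rad down from hinge to front edge; grows as the front edge swings up and back, at most 1.25. Stiff hinge: stays where it is left, takes about 2 to 3 N at the front edge
- shield_edge (a point): middle of the upper side of the shield's front edge (moves with it). The shield is a clear sheet 180 mm wide, 4 mm thick, black trim round it (8 mm thick at the front), 120 mm long from hinge line to front edge. At joint 0 this point is 174 mm above the bench and 18 mm in front of the grinder's origin
- shield_hinge (a point): middle of the shield's hinge line, 200 mm above the bench, 95 mm behind the grinder's origin; the hinge runs along the grinder's y (axes as the grinder's) between two steel brackets 210 mm apart and 215 mm high, with black knobs outside
- rocker (a joint): angle of the rocker switch (rad): 0 is off (its far half stands up), 0.30 is on (far half pressed level, near half up); stays where it is left, takes about 3 to 4 N
- rocker_raised (a point): middle of the top of the rocker's far half, which stands up when off and is to be pressed down (moves with it). The rocker is a black cap 36 mm long (x), 26 mm wide (y), each half 18 mm long; off, the far end stands 5 mm above the level half, whose top is 120 mm above the bench, and this point is 123 mm up, 76 mm in front of the grinder's origin, 60 mm to its right
- glass_piece: a cut piece of dark red glass, 54 x 36 mm, 4 mm thick, lying flat on the grinder's white grid left of the grinding head, waiting to be ground; origin at the centre of its underside
- pliers: steel grozing pliers with black grips, 200 mm long, 14 mm high, lying on the bench to the right of the tray; origin between the handles on the bench, x along the jaws
- oil_bottle: white plastic bottle with black cap, 48 mm across, 125 mm tall, standing on the bench right of the grinder; origin at the centre of its foot
- nail_tin: open steel tin of horseshoe nails, 72 mm across, 55 mm tall, the nails up to 60 mm, standing left of the grinder; origin at the centre of its foot
- foil_roll: flat roll of copper foil, 72 mm across, 8 mm high, lying on the bench left of the tray; origin at its centre on the bench
- cutter: brass pencil glass cutter, 140 mm long, 15 mm high, lying nearer the robot, on the right or the left; origin about its middle, on the bench
- fid: flat wooden fid, 145 mm long, 9 mm high, lying nearer the robot, on the left or the right; origin about its middle, on the bench

How it is judged:
By the outcome, as a careful person would: the job done as asked, in the order asked, and still so for the second after the job is handed in, with the robot touching nothing.
It also fails if it takes over 54 s, if anything falls off the work surface, if the arm or the gripper's body presses on something with over 40 N, if the wrist force passes 120 N, or if a joint passes its speed limit or range.

## Robot

A 6-joint arm with a two-finger parallel gripper is mounted at the origin on the work surface. World frame = base frame: x ahead of the robot, y to its left, z up, the work surface at z = 0. Lengths are in m, angles in rad, forces in N, time in s.
With the tool pointing down it reaches from about 0.375 to 0.9 m from the base axis. Payload 3.1 kg.
Tool frame: the origin (TCP) lies midway between the tips of the shut fingers; the grasp point (between the pads) lies 19 mm behind it; z points along the fingers, y is the line along which they close (so a half turn about z gives the same grasp; the last joint's range is limited). The gripper opens to 87 mm and grips with 3 to 60 N. Pads are 19 mm wide; open, the fingers measure 117 mm over their backs; the gripper's body (75 mm by 190 mm) begins 51 mm behind the grasp point.
Start: joints at [-1.337, 0.527, 1.433, -0, 1.181, -0.178], TCP at [0.25, -0.573, 0.184] pointing down, gripper open.
Joint ranges: [-3.08, 3.08], [-0.75, 2.2], [0.22, 2.44], [-1.43, 4.57], [0, 2.65], [-2.85, 2.85]. Speed limits (rad/s): [2.79, 2.79, 3.14, 3.14, 3.14, 3.14].

## Interface

Orientations are given as a unit quaternion [w, x, y, z].
In Python, from rig import status, cams, env gives the robot as it stands.
- The arm moves only by the tool jog_arm, never from a script. Its argument "commands" is one flat list of numbers, 7 for each row, row after row: the shift along the tool's x, y, z in m, then the turn, a rotation vector about the tool's x, y, z in rad, then the closure, from 0 (fully open) to 1 (shut). In form: [tx, ty, tz, ax, ay, az, gripper, tx, ty, tz, ax, ay, az, gripper, ...]. A call has 1 to 10 rows; each row is the pose to reach, as a shift and turn from the pose commanded when the call began, along the tool's axes at that moment; what a row does not reach only later rows make up. A row lasts 1/12 s, in which the tool goes at most 41.7 mm and 7.16 degrees, less where a joint would pass 70% of its speed; a pose out of reach is approached as far as the arm can. A call with a gripper value outside its range is refused whole. The fingers move at their own pace and stop on an object; "grip_force" is the grip in N (left out, the last holds). Time passes only in rows, so rows that repeat a pose let the fingers close. It gives the time, the measured TCP pose, the force, the opening and the grip force at its end, in the units of the state.
- status.observe(): the state, without advancing time (a new reading comes with each control period).
- cams.camera(name): name is "side" or "top"; returns the picture (400x640x3 uint8, red, green, blue); there is no depth.
- cams.calibration(name): a dict with "fx", "fy", "cx", "cy" (pixels), "R" (3x3) and "t" (3): a world point X has camera coordinates R X + t. Camera axes: x right, y down, z forward; pixel columns grow to the right and rows downward; lengths in m; the calibration is good to about 2 mm. A picture is of the moment at which its call begins. calibration takes no time and is no camera call.
- env.sign_off(): hands the job in; it is judged then, once.
The state is a dict: "clock": time; "q": joint angles; "joint_vel": joint speeds; "effort": joint torques, N m; "tcp_pos": TCP position; "ee_rot": TCP orientation; "ft_force": force on the tool from outside, world axes, zero at the start; "torque": the same for the moment, N m; "grip_width": opening from 0.0 (shut) to 1.0 (fully open); "grasp_force": force on a finger pad.
Only numpy, scipy, OpenCV 4.12 (cv2) and the standard library are available. Lean on these libraries where they do the work, as an engineer would, in place of code of your own. Each camera call takes 0.05 s, during which the arm holds its last target. There are 200 camera calls.

## Working session

There is one attempt and no reset: what is moved stays moved. The work goes in short steps, Python scripts to look and compute and a tool call to move; the robot and the scene stay as the last step left them, time stands still between calls to the robot, and variables do not carry over. Pictures are saved under pics/ and viewed, at most 10 in all, crops included, and the job is handed in when it is done.

Besides the shell and the picture viewer there is one more tool, called after "Emit:" as name(argument=value, ...) on one line, values as JSON. jog_arm: Moves the arm, as the interface text tells. Its arguments: {"type":"object","properties":{"commands":{"type":"array"},"grip_force":{"type":"number"}},"required":["commands"]}

```bash
mkdir -p pics
python3 - <<'E'
from rig import status,cams
import cv2,numpy as np
for n in("top","side"):
    cv2.imwrite(f"pics/{n}0.png",cams.camera(n)[:,:,::-1])
    c=cams.calibration(n);R=np.array(c["R"]);print(n,c["fx"],c["cx"],c["cy"],R.round(3).tolist(),(-R.T@c["t"]).round(3))
s=status.observe();print(s["clock"],s["tcp_pos"],s["ee_rot"],s["ft_force"])
E
```

```text
top 388.81142202818233 323.5026477435372 200.49379050717062 [[0.005, -1.0, 0.013], [-0.996, -0.006, -0.094], [0.094, -0.012, -0.995]] [ 0.447 -0.     1.114]
side 394.0578491693583 313.223491109235 195.46648598987613 [[-0.717, -0.697, 0.012], [-0.494, 0.495, -0.715], [0.492, -0.519, -0.699]] [0.003 0.55  0.891]
0.1 [ 0.25001197 -0.57200622  0.18334341] [-1.00148375e-03  9.78877428e-01  2.04445533e-01 -3.44980422e-05] [-0.77974891  0.01495585  0.11765665]
```

View pics/top0.png

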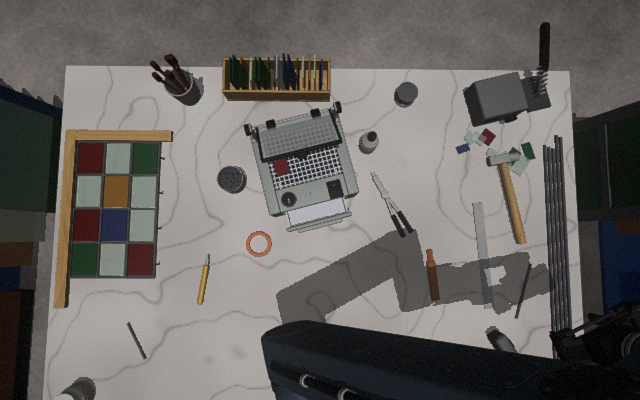

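View pics/side0.png

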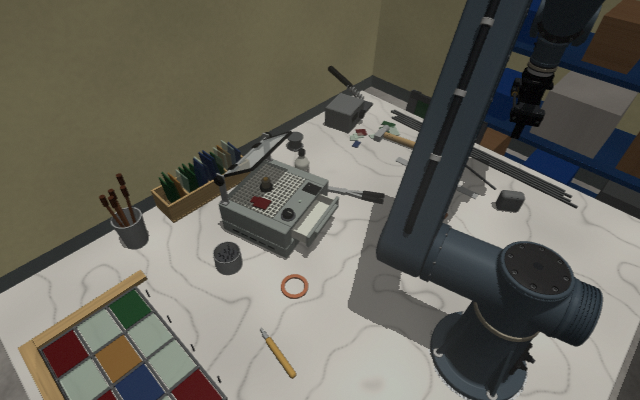

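The top view shows the grinder at about (303,165), yawed slightly, with the tray out towards (320,215) and the shield raised. I'll zoom both views.

Run:
```python
import cv2,numpy as np
a=cv2.imread("pics/top0.png")[90:240,235:385];b=cv2.imread("pics/side0.png")[120:270,205:355]
o=[cv2.resize(np.clip(x*1.3,0,255).astype('uint8'),(600,600),interpolation=cv2.INTER_CUBIC) for x in(a,b)]
cv2.imwrite("pics/z_top.png",o[0]);cv2.imwrite("pics/z_side.png",o[1])
```

```text
(no output)
```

View pics/z_top.png

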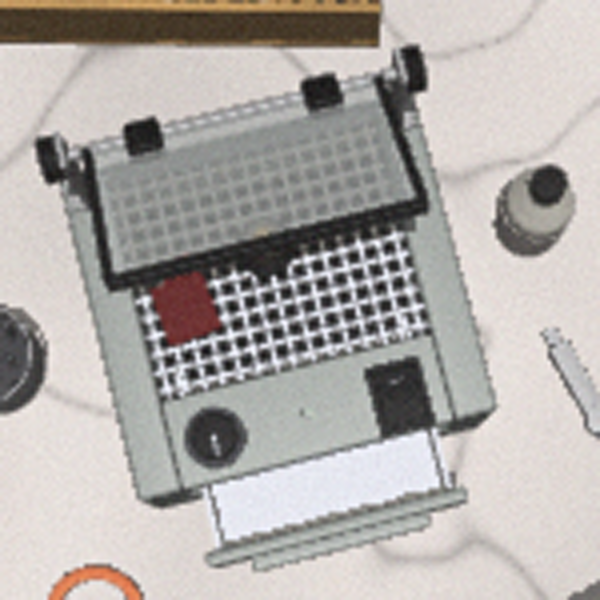

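View pics/z_side.png

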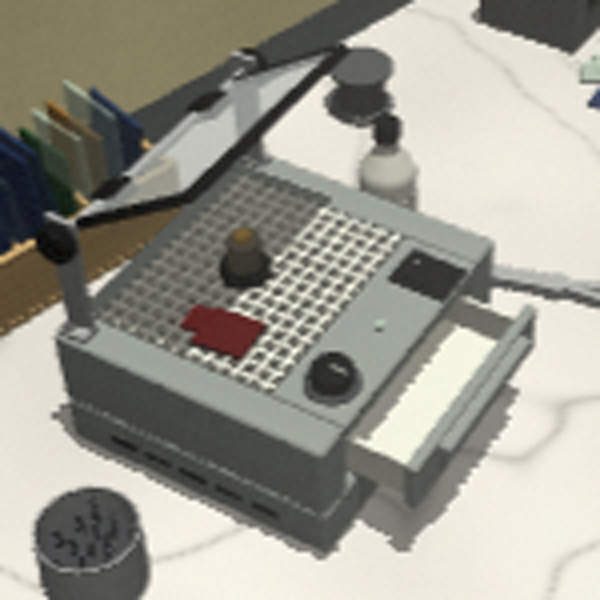

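Crop pixels in the top view: rocker centre (400,399), dial (216,437), front top corners (145,500) and (493,415), lip ends (252,567) and (430,525), shield edge ends (112,285) and (425,208), knobs (52,158) and (412,68). The shield is about half raised and the tray is well out.

```bash
cat > h.py <<'E'
from rig import status,cams
import numpy as np
def ray(n,u,v):
    c=cams.calibration(n);R=np.array(c["R"])
    return -R.T@c["t"],R.T@np.array([(u-c["cx"])/c["fx"],(v-c["cy"])/c["fy"],1])
def at(n,u,v,z):
    o,d=ray(n,u,v);return o+d*(z-o[2])/d[2]
T=lambda x,y,z:at("top",235+x/4-.4,90+y/4-.4,z)
S=lambda x,y,z:at("side",205+x/4-.4,120+y/4-.4,z)
E
python3 - <<'E'
from h import *
np.set_printoptions(precision=4,suppress=True)
P=dict(rock=T(400,399,.121),dial=T(216,437,.131),fl=T(145,500,.115),fr=T(493,415,.115),lipl=T(252,567,.096),lipr=T(430,525,.096),kl=T(52,158,.2),kr=T(412,68,.2),glass=T(187,308,.119),panl=T(208,560,.098),panr=T(467,497,.098))
P.update(Srock=S(430,275,.121),Sdial=S(333,375,.131),Shead=S(243,235,.151),Sglass=S(224,330,.119))
for k,v in P.items(): print(k,v)
for a,b in(("fr","fl"),("lipr","lipl"),("kr","kl"),("panr","panl")):
    d=P[b]-P[a];print(a,np.hypot(*d[:2]),"yaw",np.arctan2(-d[0],d[1]))
yaw=np.mean([np.arctan2(-(P[b]-P[a])[0],(P[b]-P[a])[1]) for a,b in(("fr","fl"),("kr","kl"),("panr","panl"))])
ex=np.array([np.cos(yaw),np.sin(yaw)]);ey=np.array([-ex[1],ex[0]])
for nm,p,l in(("fr",(P["fl"]+P["fr"])/2,(-.11,0)),("rock",P["rock"],(-.085,-.06)),("knob",(P["kl"]+P["kr"])/2,(.095,0)),("Srock",P["Srock"],(-.085,-.06)),("Shead",P["Shead"],(.03,0))):
    print(nm,"origin",p[:2]-l[0]*ex-l[1]*ey)
O=np.mean([(P["fl"]+P["fr"])[:2]/2+.11*ex,P["rock"][:2]+.085*ex+.06*ey,(P["kl"]+P["kr"])[:2]/2-.095*ex,P["Srock"][:2]+.085*ex+.06*ey,P["Shead"][:2]-.03*ex],0)
print("yaw",yaw,"O",O)
loc=lambda p:(ex@(p[:2]-O),ey@(p[:2]-O),p[2])
for k in("lipl","lipr","panl","panr","dial","Sdial","glass"):print(k,np.array(loc(P[k])))
# shield edge angle: ray meets arc radius .12
for n,u,v in(("top",235+112/4,90+285/4),("top",235+425/4,90+208/4),("side",205+190/4,120+218/4),("side",205+345/4,120+47/4)):
    best=min((abs(np.hypot(*(np.array([l[0],l[2]])-(.095,.2)))-.12),z,np.round(l,4)) for z in np.arange(.15,.33,.001) for l in [loc(at(n,u,v,z))]);
    print(n,best, np.arctan2(best[1]-.2,.095-best[2][0])+.26)
E
```

```text
rock [ 0.5702 -0.0406  0.121 ]
dial [0.544  0.0765 0.131 ]
fl [0.5047 0.1227 0.115 ]
fr [ 0.5609 -0.1011  0.115 ]
lipl [0.4624 0.0547 0.096 ]
lipr [ 0.4904 -0.0614  0.096 ]
kl [0.7045 0.1715 0.2   ]
kr [ 0.7619 -0.0442  0.2   ]
glass [0.6289 0.0973 0.119 ]
panl [0.4668 0.0832 0.098 ]
panr [ 0.5087 -0.0856  0.098 ]
Srock [ 0.5679 -0.0403  0.121 ]
Sdial [0.5388 0.0812 0.131 ]
Shead [0.6673 0.0461 0.151 ]
Sglass [0.6311 0.0977 0.119 ]
fr 0.23075665929224723 yaw 0.24629270306855694
lipr 0.11943073321878224 yaw 0.2364223257837171
kr 0.2232025105012632 yaw 0.25997705289490647
panr 0.1739044470971079 yaw 0.24370117137612152
fr origin [0.6394 0.038 ]
rock origin [0.6377 0.0385]
knob origin [0.6412 0.0401]
Srock origin [0.6354 0.0389]
Shead origin [0.6383 0.0387]
yaw 0.24999030911319498 O [0.6384 0.0389]
lipl [-0.1666  0.0589  0.096 ]
lipr [-0.1682 -0.0606  0.096 ]
panl [-0.1553  0.0854  0.098 ]
panr [-0.1564 -0.0885  0.098 ]
dial [-0.0822  0.0598  0.131 ]
Sdial [-0.0861  0.0657  0.131 ]
glass [0.0052 0.059  0.119 ]
top (np.float64(0.0003665270595045733), np.float64(0.26900000000000013), array([-0.0036,  0.0878,  0.269 ])) 0.8705898173512487
top (np.float64(5.078422617645073e-05), np.float64(0.26900000000000013), array([-0.0031, -0.09  ,  0.269 ])) 0.872980058932216
side (np.float64(0.0003428162119868128), np.float64(0.2580000000000001), array([-0.0104,  0.0985,  0.258 ])) 0.7630617105602183
side (np.float64(0.00030864356839868656), np.float64(0.2680000000000001), array([-0.0042, -0.0882,  0.268 ])) 0.8609170146871215
```

```bash
cat >> h.py <<'E'
from scipy.spatial.transform import Rotation as Ro
O=np.array([.638,.039]);YAW=.247
ex=np.array([np.cos(YAW),np.sin(YAW)]);ey=np.array([-ex[1],ex[0]])
def go(*Ls):
    s=status.observe();q=np.array(s["ee_rot"]);R=Ro.from_quat(q[[1,2,3,0]])
    p=np.array(s["tcp_pos"]);print("t",s["clock"],"local",(ex@(p[:2]-O)).round(4),(ey@(p[:2]-O)).round(4),p[2].round(4),"F",np.round(s["ft_force"],1))
    G=Ro.from_matrix(np.array([[ex[0],ex[1],0],[ex[1],-ex[0],0],[0,0,-1]]).T)
    print("turn",(R.inv()*G).as_rotvec().round(3))
    for l in Ls:
        w=np.r_[O+l[0]*ex+l[1]*ey,l[2]];print(l,"shift",R.inv().apply(w-p).round(4))
E
python3 -c "
from h import *
go((-.205,0,.184),(-.205,0,.08),(-.178,0,.08))"
```

```text
t 0.1 local -0.5256 -0.4976 0.1833 F [-0.8  0.   0.1]
turn [-0.002 -0.     0.165]
(-0.205, 0, 0.184) shift [ 3.979e-01 -4.383e-01  3.000e-04]
(-0.205, 0, 0.08) shift [ 0.3979 -0.4381  0.1043]
(-0.178, 0, 0.08) shift [ 0.4245 -0.4336  0.1043]
```

Emit:
jog_arm(commands=[0.398,-0.438,0,0,0,0.165,1,0.398,-0.438,0,0,0,0.165,1,0.398,-0.438,0,0,0,0.165,1,0.398,-0.438,0,0,0,0.165,1,0.398,-0.438,0,0,0,0.165,1,0.398,-0.438,0,0,0,0.165,1,0.398,-0.438,0,0,0,0.165,1,0.398,-0.438,0,0,0,0.165,1,0.398,-0.438,0,0,0,0.165,1,0.398,-0.438,0,0,0,0.165,1])

```text
clock: 0.93
tcp_pos: [0.3835, -0.1759, 0.1842]
ee_rot: [-0.0, 0.992, 0.123, -0.0]
ft_force: [0.2, 0.4, -0.7]
grip_width: 0.324
grasp_force: 0.0
```

Emit:
jog_arm(commands=[0,0,0,0,0,0,1])

```text
clock: 1.02
tcp_pos: [0.383, -0.17, 0.1838]
ee_rot: [-0.003, 0.992, 0.127, -0.001]
ft_force: [-0.6, -0.4, -0.5]
grip_width: 0.245
grasp_force: 0.0
```

```bash
python3 -c "
from h import *
go((-.205,0,.184),(-.205,0,.083),(-.178,0,.083));print(status.observe()['grip_width'])"
```

```text
t 1.0167 local -0.2984 -0.1403 0.1838 F [-0.6 -0.4 -0.5]
turn [-0.006  0.001  0.007]
(-0.205, 0, 0.184) shift [ 0.0944 -0.1396  0.0005]
(-0.205, 0, 0.083) shift [ 0.0945 -0.139   0.1015]
(-0.178, 0, 0.083) shift [ 0.1215 -0.1388  0.1015]
0.24532262734914306
```

Emit:
jog_arm(commands=[0.094,-0.139,0,0,0,0.005,1,0.094,-0.139,0,0,0,0.005,1,0.094,-0.139,0,0,0,0.005,1,0.094,-0.139,0,0,0,0.005,1,0.094,-0.139,0,0,0,0.005,1,0.094,-0.139,0.1,0,0,0.005,1,0.094,-0.139,0.1,0,0,0.005,1,0.094,-0.139,0.1,0,0,0.005,1,0.094,-0.139,0.1,0,0,0.005,1,0.094,-0.139,0.1,0,0,0.005,1])

```text
clock: 1.85
tcp_pos: [0.4401, -0.0206, 0.0836]
ee_rot: [-0.0, 0.993, 0.12, -0.001]
ft_force: [-0.2, -0.1, 1.1]
grip_width: 0.006
grasp_force: 0.0
```

Run:
```python
from h import *
import cv2
go((-.205,0,.083),(-.178,0,.083),(-.1395,0,.083));print(status.observe()['grip_width'])
a,b=cams.camera("top")[90:260,235:385],cams.camera("side")[120:290,205:355]
cv2.imwrite("pics/z1.png",cv2.resize(np.hstack([a,b])[:,:,::-1],(780,442)))
```

```text
t 1.85 local -0.2064 -0.0094 0.0836 F [-0.2 -0.1  1.1]
turn [-0.001  0.002 -0.006]
(-0.205, 0, 0.083) shift [ 0.0014 -0.0094  0.0006]
(-0.178, 0, 0.083) shift [ 0.0284 -0.0096  0.0006]
(-0.1395, 0, 0.083) shift [ 0.0669 -0.0098  0.0005]
0.006172891313895807
```

View pics/z1.png

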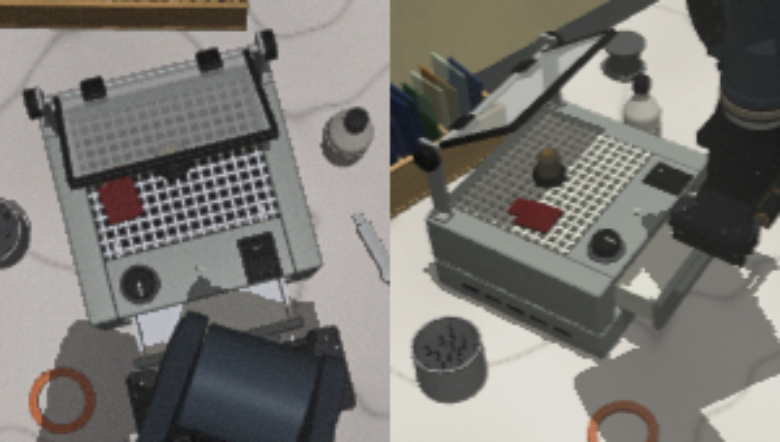

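The picture shows the hand shut just in front of the tray lip, with nothing else touched. Now I'll push the tray.

Emit:
jog_arm(commands=[0.01,-0.009,0,0,0,0,1,0.02,-0.009,0,0,0,0,1,0.028,-0.009,0,0,0,0,1,0.034,-0.009,0,0,0,0,1,0.04,-0.009,0,0,0,0,1,0.045,-0.009,0,0,0,0,1,0.05,-0.009,0,0,0,0,1,0.055,-0.009,0,0,0,0,1,0.06,-0.009,0,0,0,0,1,0.06,-0.009,0,0,0,0,1])

```text
clock: 2.78
tcp_pos: [0.4982, 0.0029, 0.0843]
ee_rot: [0.0, 0.993, 0.121, 0.001]
ft_force: [-0.3, 0.9, 0.9]
grip_width: 0.009
grasp_force: 0.0
```

```bash
python3 -c "
from h import *
go((-.1395,0,.083))"
```

```text
t 2.7833 local -0.1444 -0.0009 0.0843 F [-0.3  0.9  0.9]
turn [ 0.001 -0.001 -0.005]
(-0.1395, 0, 0.083) shift [ 0.0049 -0.0009  0.0013]
```

Emit:
jog_arm(commands=[0.002,0,0,0,0,0,1,0.004,0,0,0,0,0,1,0.005,0,0,0,0,0,1,0.006,0,0,0,0,0,1])

```text
clock: 3.12
tcp_pos: [0.5026, 0.0044, 0.0842]
ee_rot: [-0.0, 0.993, 0.121, -0.0]
ft_force: [0.2, -0.4, 0.6]
grip_width: 0.004
grasp_force: 0.0
```

Emit:
jog_arm(commands=[0.001,0,0,0,0,0,1,0.002,0,0,0,0,0,1,0.003,0,0,0,0,0,1])

```text
clock: 3.37
tcp_pos: [0.5056, 0.0051, 0.0843]
ee_rot: [-0.0, 0.993, 0.121, -0.0]
ft_force: [-0.3, -0.6, 0.1]
grip_width: 0.005
grasp_force: 0.0
```

Run:
```python
from h import *
import cv2
go()
a,b=cams.camera("top")[90:260,235:385],cams.camera("side")[120:290,205:355]
cv2.imwrite("pics/z2.png",cv2.resize(np.hstack([a,b])[:,:,::-1],(780,442)))
```

```text
t 3.3667 local -0.1367 -0.0005 0.0843 F [-0.3 -0.6  0.1]
turn [-0.     0.    -0.005]
```

View pics/z2.png

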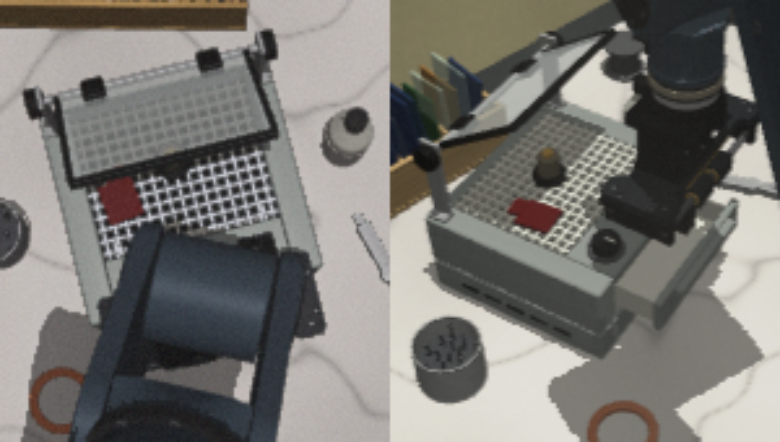

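Run:
```python
from h import *
import cv2
im=cams.camera("side")[:,:,::-1]
c=cams.calibration("side");R=np.array(c["R"])
pr=lambda X:(lambda p:(p[0]/p[2]*c["fx"]+c["cx"],p[1]/p[2]*c["fy"]+c["cy"]))(R@X+c["t"])
p=np.array(status.observe()["tcp_pos"])
x0,y0,k=255,150,6
z=cv2.resize(im[y0:y0+100,x0:x0+130],None,fx=k,fy=k,interpolation=cv2.INTER_CUBIC)
z=np.clip(z*1.5,0,255).astype('uint8')
def mark(X,col):
    u,v=pr(X);print(np.round(((u-x0)*k,(v-y0)*k)));cv2.circle(z,(int((u-x0+.5)*k),int((v-y0+.5)*k)),4,col,-1)
mark(p,(0,0,255))
mark(p+[0,0,.07],(0,255,0))
for lx,ly in((-.167,.06),(-.167,-.06),(-.13,.06),(-.13,-.06)):mark(np.r_[O+lx*ex+ly*ey,.096],(255,0,0))
cv2.imwrite("pics/z3.png",z)
print(status.observe()["q"])
```

```text
[370. 401.]
[373. 293.]
[362. 496.]
[489. 328.]
[290. 464.]
[420. 299.]
[-2.11371524e-01  5.22560293e-01  1.82373962e+00 -1.92689346e-05
  7.95258620e-01  1.11758855e+00]
```

View pics/z3.png

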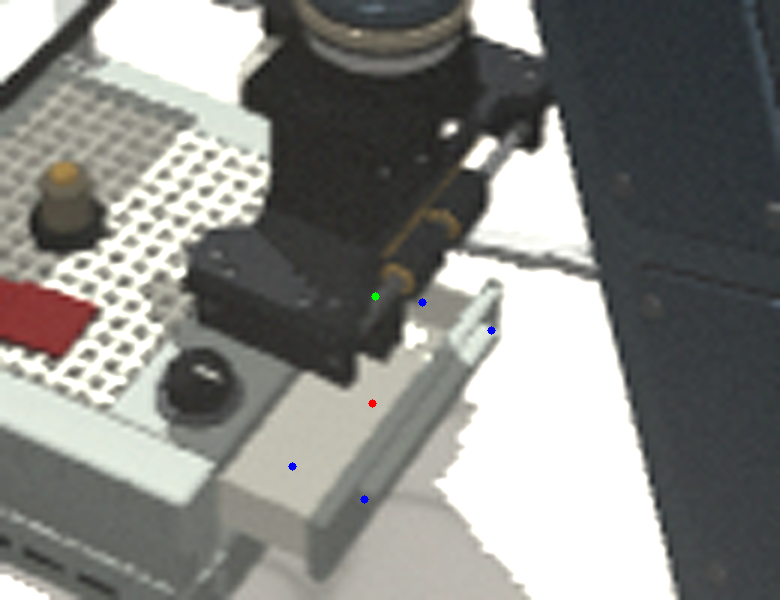

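The side crop shows the shut fingertips at about (367,368), roughly 20 mm above where the reported TCP projects (370,401). They passed over the panel, and the tray hasn't moved. I'll back off and measure the offset of the tips.

Emit:
jog_arm(commands=[0,0,-0.02,0,0,0,1,0,0,-0.03,0,0,0,1,-0.035,0,-0.03,0,0,0,1,-0.075,0,-0.03,0,0,0,1,-0.075,0,-0.03,0,0,0,1,-0.075,0,-0.03,0,0,0,1])

```text
clock: 4.02
tcp_pos: [0.4299, -0.0126, 0.1144]
ee_rot: [-0.0, 0.993, 0.12, -0.001]
ft_force: [0.3, -0.7, -0.1]
grip_width: 0.003
grasp_force: 0.0
```

Run:
```python
from h import *
import cv2
go((-.21,0,.063))
im=cams.camera("side")[:,:,::-1]
c=cams.calibration("side");R=np.array(c["R"])
pr=lambda X:(lambda p:(p[0]/p[2]*c["fx"]+c["cx"],p[1]/p[2]*c["fy"]+c["cy"]))(R@X+c["t"])
p=np.array(status.observe()["tcp_pos"])
x0,y0,k=265,140,6
z=cv2.resize(im[y0:y0+100,x0:x0+130],None,fx=k,fy=k,interpolation=cv2.INTER_CUBIC)
z=np.clip(z*2.,0,255).astype('uint8')
for d,col in((0,(0,0,255)),(.02,(0,255,0)),(.07,(255,0,0))):
    u,v=pr(p+[0,0,d]);print(np.round(((u-x0)*k,(v-y0)*k)));cv2.circle(z,(int((u-x0+.5)*k),int((v-y0+.5)*k)),3,col,-1)
cv2.imwrite("pics/z4.png",z)
```

```text
t 4.0167 local -0.2144 0.0009 0.1144 F [ 0.3 -0.7 -0.1]
turn [-0.001  0.002 -0.007]
(-0.21, 0, 0.063) shift [0.0045 0.0009 0.0514]
[458. 478.]
[461. 447.]
[468. 367.]
```

View pics/z4.png

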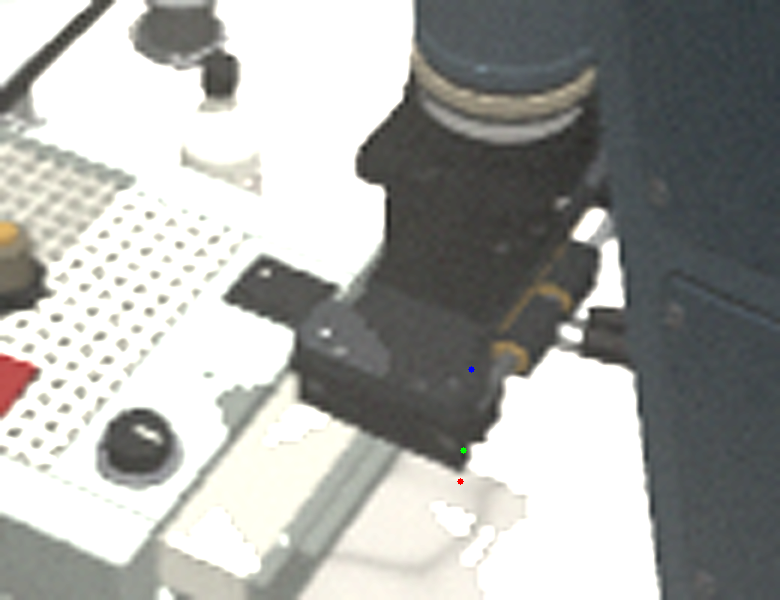

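The image geometry suggests the fingertips sit well above the reported TCP. I'll check this on the first side image, where the hand stood in the open.

Run:
```python
from h import *
import cv2
im=cv2.imread("pics/side0.png")
c=cams.calibration("side");R=np.array(c["R"])
pr=lambda X:(lambda p:(p[0]/p[2]*c["fx"]+c["cx"],p[1]/p[2]*c["fy"]+c["cy"]))(R@X+c["t"])
p=np.array([.25,-.572,.1833]);yv=np.array([np.sin(.412),-np.cos(.412),0])
x0,y0,k=470,0,4
z=cv2.resize(im[y0:y0+150,x0:x0+160],None,fx=k,fy=k,interpolation=cv2.INTER_CUBIC)
z=np.clip(z*2.2,0,255).astype('uint8')
for h,col in((0,(0,0,255)),(.05,(0,255,0)),(.07,(255,0,0)),(.12,(0,255,255))):
  for s in(-.05,0,.05):
    u,v=pr(p+[0,0,h]+s*yv);print(h,s,np.round(((u-x0)*k,(v-y0)*k)));cv2.circle(z,(int((u-x0+.5)*k),int((v-y0+.5)*k)),3,col,-1)
cv2.imwrite("pics/z5.png",z)
```

```text
0 -0.05 [156. 594.]
0 0 [157. 557.]
0 0.05 [158. 521.]
0.05 -0.05 [181. 539.]
0.05 0 [181. 502.]
0.05 0.05 [182. 467.]
0.07 -0.05 [191. 515.]
0.07 0 [192. 479.]
0.07 0.05 [192. 444.]
0.12 -0.05 [219. 455.]
0.12 0 [218. 418.]
0.12 0.05 [218. 384.]
```

View pics/z5.png

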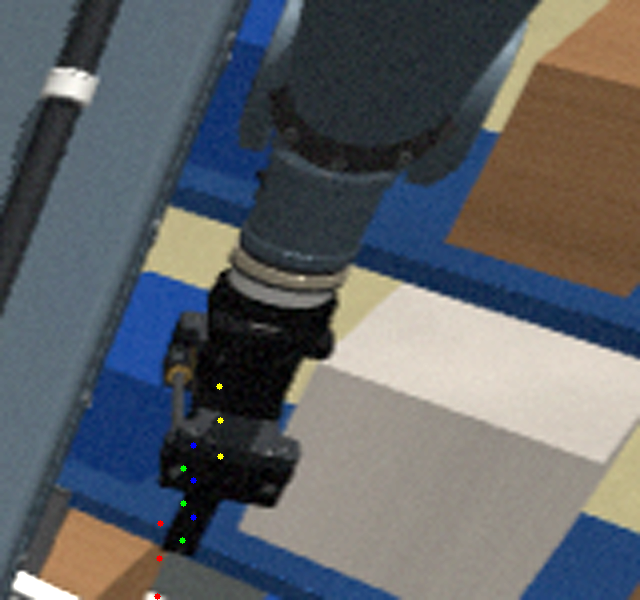

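In this open view the fingertip ends at (180,552), where the reported TCP would put it at (156,594). The tips are therefore about 40 mm above the reported TCP. I'll go lower and feel for contact.

Emit:
jog_arm(commands=[0,0,0.03,0,0,-0.006,1,0,0,0.055,0,0,-0.006,1,0,0,0.069,0,0,-0.006,1,0,0,0.069,0,0,-0.006,1,0.01,0,0.069,0,0,-0.006,1,0.02,0,0.069,0,0,-0.006,1,0.03,0,0.069,0,0,-0.006,1,0.036,0,0.069,0,0,-0.006,1,0.042,0,0.069,0,0,-0.006,1,0.047,0,0.069,0,0,-0.006,1])

```text
clock: 4.9
tcp_pos: [0.4792, -0.0015, 0.0459]
ee_rot: [0.0, 0.992, 0.124, 0.0]
ft_force: [-2.1, -1.2, 1.8]
grip_width: 0.006
grasp_force: 1.2
```

```bash
python3 -c "
from h import *
go((-.1395,0,.045))"
```

```text
t 4.9 local -0.1639 -0.0005 0.0459 F [-2.1 -1.2  1.8]
turn [ 0.001 -0.001  0.001]
(-0.1395, 0, 0.045) shift [ 0.0244 -0.0004  0.0009]
```

Contact: about 2.5 N backwards, the tray's friction. Continuing to the stop.

Emit:
jog_arm(commands=[0.005,0,0,0,0,0,1,0.01,0,0,0,0,0,1,0.014,0,0,0,0,0,1,0.017,0,0,0,0,0,1,0.019,0,0,0,0,0,1,0.021,0,0,0,0,0,1])

```text
clock: 5.4
tcp_pos: [0.4985, 0.0037, 0.0451]
ee_rot: [-0.0, 0.992, 0.124, -0.0]
ft_force: [-2.4, 0.2, 1.7]
grip_width: 0.0
grasp_force: 1.1
```

Emit:
jog_arm(commands=[0.0015,0,0,0,0,0,1,0.003,0,0,0,0,0,1])

```text
clock: 5.57
tcp_pos: [0.5013, 0.0044, 0.0451]
ee_rot: [-0.0, 0.992, 0.123, -0.0]
ft_force: [-2.8, 0.9, 1.9]
grip_width: 0.003
grasp_force: 1.1
```

Emit:
jog_arm(commands=[0.001,0,0,0,0,0,1,0.002,0,0,0,0,0,1])

```text
clock: 5.73
tcp_pos: [0.5023, 0.0047, 0.0451]
ee_rot: [-0.0, 0.992, 0.124, -0.001]
ft_force: [-5.1, -2.0, 2.8]
grip_width: 0.006
grasp_force: 2.9
```

Emit:
jog_arm(commands=[0.001,0,0,0,0,0,1,0.002,0,0,0,0,0,1])

```text
clock: 5.9
tcp_pos: [0.5022, 0.0048, 0.0451]
ee_rot: [-0.0, 0.992, 0.124, -0.003]
ft_force: [-10.0, -5.6, 6.9]
grip_width: 0.003
grasp_force: 5.1
```

The tray is on its stop (10 N, no motion, local x −0.140 as expected). Backing off, rising, then over the shield edge.

Emit:
jog_arm(commands=[-0.015,0,0,0,0,0,1,-0.03,0,0,0,0,0,1,-0.03,0,-0.04,0,0,0,1,-0.03,0,-0.08,0,0,0,1,-0.03,0,-0.12,0,0,0,1,-0.03,0,-0.16,0,0,0,1,-0.03,0,-0.2,0,0,0,1,-0.03,0,-0.23,0,0,0,1,-0.03,0,-0.23,0,0,0,1,-0.03,0,-0.23,0,0,0,1])

```text
clock: 6.73
tcp_pos: [0.479, -0.0027, 0.2776]
ee_rot: [0.001, 0.992, 0.123, 0.004]
ft_force: [-1.0, 0.8, -1.1]
grip_width: 0.006
grasp_force: 0.0
```

```bash
python3 -c "
from h import *
go((.002,0,.275),(.002,0,.245))"
```

```text
t 6.7333 local -0.1644 -0.0016 0.2776 F [-1.   0.8 -1.1]
turn [ 0.004 -0.007  0.001]
(0.002, 0, 0.275) shift [ 0.1664 -0.0015  0.0039]
(0.002, 0, 0.245) shift [ 0.1662 -0.0016  0.0339]
```

Emit:
jog_arm(commands=[0.04,-0.001,0.003,0,0,0,1,0.08,-0.001,0.003,0,0,0,1,0.12,-0.001,0.003,0,0,0,1,0.15,-0.001,0.003,0,0,0,1,0.166,-0.001,0.003,0,0,0,1,0.166,-0.001,0.003,0,0,0,1,0.166,-0.001,0.003,0,0,0,1])

```text
clock: 7.32
tcp_pos: [0.6365, 0.0397, 0.2693]
ee_rot: [-0.0, 0.992, 0.124, -0.002]
ft_force: [0.2, 0.2, 0.8]
grip_width: 0.006
grasp_force: 0.0
```

Run:
```python
from h import *
import cv2
go((.002,0,.24),(-.008,0,.14))
im=cams.camera("side")[:,:,::-1]
z=cv2.resize(im[80:230,190:390],None,fx=4,fy=4,interpolation=cv2.INTER_CUBIC)
cv2.imwrite("pics/z6.png",np.clip(z*1.6,0,255).astype('uint8'))
```

```text
t 7.3167 local -0.0013 0.0011 0.2693 F [0.2 0.2 0.8]
turn [-0.001  0.004  0.001]
(0.002, 0, 0.24) shift [0.0034 0.0011 0.0293]
(-0.008, 0, 0.14) shift [-0.0061  0.0012  0.1293]
```

View pics/z6.png

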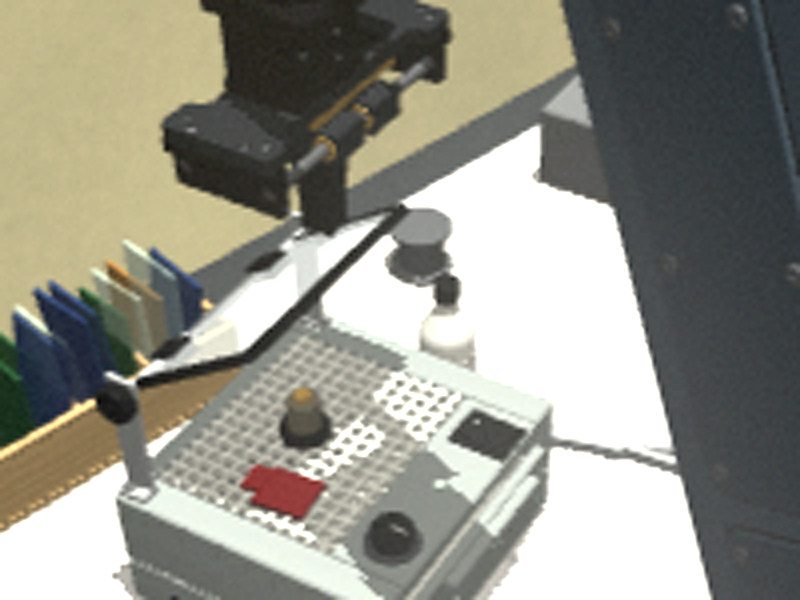

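The tray looks flush. The fingertips at (325,230) are about 40 mm above the middle of the shield's front edge at (325,285). Descending.

Emit:
jog_arm(commands=[0.003,0.001,0.012,0,0,0,1,0.003,0.001,0.022,0,0,0,1,0.003,0.001,0.03,0,0,0,1,0.003,0.001,0.036,0,0,0,1,0.002,0.001,0.042,0,0,0,1,0.001,0.001,0.048,0,0,0,1])

```text
clock: 7.87
tcp_pos: [0.6371, 0.0384, 0.2241]
ee_rot: [0.0, 0.992, 0.124, -0.001]
ft_force: [-2.9, -1.4, 3.9]
grip_width: 0.004
grasp_force: 2.2
```

```bash
python3 -c "
from h import *
go((-.008,0,.14))"
```

```text
t 7.8667 local -0.001 -0.0003 0.2241 F [-2.9 -1.4  3.9]
turn [0.    0.002 0.001]
(-0.008, 0, 0.14) shift [-0.0068 -0.0003  0.0842]
```

Emit:
jog_arm(commands=[-0.001,0,0.008,0,0,0,1,-0.002,0,0.016,0,0,0,1,-0.003,0,0.024,0,0,0,1,-0.005,0,0.032,0,0,0,1,-0.006,0,0.04,0,0,0,1,-0.007,0,0.048,0,0,0,1,-0.008,0,0.056,0,0,0,1,-0.009,0,0.062,0,0,0,1,-0.009,0,0.067,0,0,0,1,-0.009,0,0.07,0,0,0,1])

```text
clock: 8.7
tcp_pos: [0.6303, 0.0367, 0.1536]
ee_rot: [-0.0, 0.992, 0.124, 0.001]
ft_force: [1.2, 0.3, 2.9]
grip_width: 0.006
grasp_force: 1.1
```

Emit:
jog_arm(commands=[0,0,0.003,0,0,0,1,0,0,0.005,0,0,0,1,0,0,0.007,0,0,0,1])

```text
clock: 8.95
tcp_pos: [0.6302, 0.0367, 0.1475]
ee_rot: [0.0, 0.992, 0.124, 0.001]
ft_force: [1.7, 0.6, 3.0]
grip_width: 0.005
grasp_force: 1.2
```

Emit:
jog_arm(commands=[0,0,0.003,0,0,0,1,0,0,0.005,0,0,0,1])

```text
clock: 9.12
tcp_pos: [0.6298, 0.0366, 0.1422]
ee_rot: [0.0, 0.992, 0.124, 0.0]
ft_force: [0.4, 0.4, 2.8]
grip_width: 0.001
grasp_force: 1.2
```

Emit:
jog_arm(commands=[0,0,0.0015,0,0,0,1,0,0,0.003,0,0,0,1])

```text
clock: 9.28
tcp_pos: [0.6296, 0.0366, 0.1392]
ee_rot: [0.0, 0.992, 0.124, -0.0]
ft_force: [1.0, 0.2, 2.7]
grip_width: 0.002
grasp_force: 1.2
```

Emit:
jog_arm(commands=[0,0,0.0015,0,0,0,1,0,0,0.003,0,0,0,1])

```text
clock: 9.45
tcp_pos: [0.6298, 0.0366, 0.138]
ee_rot: [0.0, 0.992, 0.124, 0.0]
ft_force: [-3.1, 0.0, 18.2]
grip_width: 0.007
grasp_force: 9.1
```

Emit:
jog_arm(commands=[0,0,0.001,0,0,0,1,0,0,0.002,0,0,0,1])

```text
clock: 9.62
tcp_pos: [0.63, 0.0366, 0.1379]
ee_rot: [0.0, 0.992, 0.124, 0.001]
ft_force: [-6.0, 1.7, 23.0]
grip_width: 0.005
grasp_force: 12.0
```

Emit:
jog_arm(commands=[0,0,0.001,0,0,0,1,0,0,0.002,0,0,0,1])

```text
clock: 9.78
tcp_pos: [0.63, 0.0366, 0.1376]
ee_rot: [0.0, 0.992, 0.124, 0.001]
ft_force: [-8.6, 1.9, 30.9]
grip_width: 0.006
grasp_force: 16.1
```

Hard stop: 31 N with no motion, at z consistent with a 41 mm tip offset. Lifting and going over the rocker.

Emit:
jog_arm(commands=[0,0,-0.02,0,0,0,1,0,0,-0.045,0,0,0,1,-0.02,0.02,-0.045,0,0,0,1,-0.05,0.05,-0.045,0,0,0,1,-0.064,0.06,-0.045,0,0,0,1,-0.064,0.06,-0.045,0,0,0,1,-0.064,0.06,-0.045,0,0,0,1])

```text
clock: 10.37
tcp_pos: [0.581, -0.0377, 0.1767]
ee_rot: [-0.001, 0.992, 0.123, -0.001]
ft_force: [1.2, -0.3, 0.2]
grip_width: 0.003
grasp_force: 0.0
```

Run:
```python
from h import *
import cv2
go((-.072,-.06,.09),(-.072,-.06,.079))
im=cams.camera("side")[:,:,::-1]
z=cv2.resize(im[100:250,190:390],None,fx=4,fy=4,interpolation=cv2.INTER_CUBIC)
cv2.imwrite("pics/z7.png",np.clip(z*1.6,0,255).astype('uint8'))
```

```text
t 10.3667 local -0.074 -0.0604 0.1767 F [ 1.2 -0.3  0.2]
turn [-0.001  0.002 -0.001]
(-0.072, -0.06, 0.09) shift [ 0.0022 -0.0003  0.0867]
(-0.072, -0.06, 0.079) shift [ 0.0022 -0.0003  0.0977]
```

View pics/z7.png

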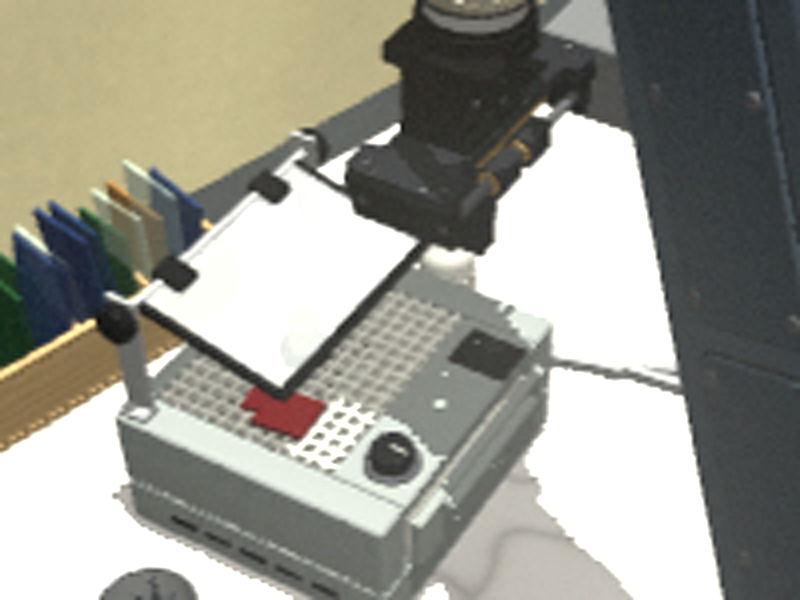

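The shield is down over the head, the tray is home, the glass hasn't moved, and the hand is above the rocker at (487,352). Now down to just above contact, then press.

Emit:
jog_arm(commands=[0.002,0,0.03,0,0,0,1,0.002,0,0.06,0,0,0,1,0.002,0,0.075,0,0,0,1,0.002,0,0.085,0,0,0,1,0.002,0,0.09,0,0,0,1,0.002,0,0.092,0,0,0,1])

```text
clock: 10.92
tcp_pos: [0.5844, -0.0356, 0.0847]
ee_rot: [-0.001, 0.992, 0.124, -0.0]
ft_force: [-1.1, 0.5, 2.1]
grip_width: 0.007
grasp_force: 1.1
```

Emit:
jog_arm(commands=[0,0,0.0015,0,0,0,1,0,0,0.003,0,0,0,1])

```text
clock: 11.08
tcp_pos: [0.5853, -0.0364, 0.0833]
ee_rot: [0.0, 0.992, 0.124, 0.001]
ft_force: [-1.3, 2.0, 3.6]
grip_width: 0.005
grasp_force: 1.3
```

Emit:
jog_arm(commands=[0,0,0.001,0,0,0,1,0,0,0.002,0,0,0,1])

```text
clock: 11.25
tcp_pos: [0.5856, -0.0367, 0.082]
ee_rot: [0.0, 0.992, 0.123, 0.002]
ft_force: [-2.0, 2.9, 15.2]
grip_width: 0.012
grasp_force: 6.7
```

Emit:
jog_arm(commands=[0,0,0.001,0,0,0,1,0,0,0.002,0,0,0,1])

```text
clock: 11.42
tcp_pos: [0.5856, -0.0367, 0.0818]
ee_rot: [0.0, 0.992, 0.123, 0.002]
ft_force: [-5.0, 3.0, 23.0]
grip_width: 0.002
grasp_force: 12.1
```

Emit:
jog_arm(commands=[0,0,0.001,0,0,0,1,0,0,0.001,0,0,0,1])

```text
clock: 11.58
tcp_pos: [0.5856, -0.0367, 0.0818]
ee_rot: [0.001, 0.992, 0.124, 0.002]
ft_force: [-4.7, 3.6, 23.1]
grip_width: 0.009
grasp_force: 11.4
```

Hard stop at 23 N after a few millimetres of travel at 2–4 N. Lifting off and clearing.

Emit:
jog_arm(commands=[0,0,-0.01,0,0,0,1,0,0,-0.03,0,0,0,1,0,0,-0.07,0,0,0,1,-0.03,0.02,-0.1,0,0,0,1,-0.07,0.06,-0.12,0,0,0,1,-0.11,0.1,-0.12,0,0,0,1,-0.13,0.13,-0.12,0,0,0,1,-0.15,0.16,-0.12,0,0,0,1,-0.15,0.2,-0.12,0,0,0,1,-0.15,0.2,-0.12,0,0,0,1])

```text
clock: 12.42
tcp_pos: [0.4873, -0.2732, 0.1984]
ee_rot: [0.003, 0.993, 0.122, 0.001]
ft_force: [1.2, 0.6, 0.5]
grip_width: 0.009
grasp_force: 0.0
```

Run:
```python
from h import *
import cv2
go()
c=cams.calibration("side");R=np.array(c["R"])
def pr(lx,ly,z):
    p=R@np.r_[O+lx*ex+ly*ey,z]+c["t"];return [p[0]/p[2]*c["fx"]+c["cx"],p[1]/p[2]*c["fy"]+c["cy"]]
a=cv2.imread("pics/side0.png")[:,:,::-1].astype(float);b=np.mean([cams.camera("side").astype(float) for _ in range(4)],0)
def samp(im,x,y,z=.12):
    m=np.array(pr(x,y,z),np.float32);g=im.mean(2).astype(np.float32);return cv2.getRectSubPix(g,(2,2),tuple(map(float,m))).mean()
for x in np.arange(-.112,-.054,.003):
    print(round(x,3),[round(np.mean([samp(i,x,y) for y in(-.068,-.06,-.052)])) for i in(a,b)])
t0=cv2.imread("pics/top0.png")[:,:,::-1];t1=cams.camera("top")
for nm,i in(("side0",a),("side1",b),("top0",t0.astype(float)),("top1",t1.astype(float))):
    m=(i[:,:,0]>70)&(i[:,:,1]<.45*i[:,:,0])&(i[:,:,2]<.5*i[:,:,0])
    m[:, :230]=0;m[:,360:]=0;m[:140]=0;m[230:]=0
    v,u=np.nonzero(m);print(nm,len(u),u.mean().round(1),v.mean().round(1))
```

```text
t 12.4167 local -0.2224 -0.2659 0.1984 F [1.2 0.6 0.5]
turn [ 0.005 -0.001 -0.003]
-0.112 [70, 75]
-0.109 [68, 72]
-0.106 [52, 55]
-0.103 [43, 43]
-0.1 [42, 41]
-0.097 [42, 41]
-0.094 [42, 42]
-0.091 [41, 43]
-0.088 [41, 43]
-0.085 [41, 43]
-0.082 [41, 43]
-0.079 [41, 43]
-0.076 [43, 47]
-0.073 [45, 54]
-0.07 [46, 53]
-0.067 [43, 47]
-0.064 [56, 61]
-0.061 [91, 99]
-0.058 [117, 127]
-0.055 [118, 129]
side0 133 260.1 201.9
side1 117 260.1 202.5
top0 62 281.8 166.0
top1 1 278.0 175.0
```

The glass is in place. The images don't settle the rocker state, so I'll check by touch: if it's on, the far half should give no contact above about z 0.082.

Emit:
jog_arm(commands=[0.15,-0.2,0,0,0,0,1,0.15,-0.2,0,0,0,0,1,0.15,-0.2,0,0,0,0,1,0.15,-0.2,0,0,0,0,1,0.15,-0.2,0,0,0,0,1,0.15,-0.2,0,0,0,0,1,0.15,-0.2,0,0,0,0,1,0.15,-0.2,0,0,0,0,1,0.15,-0.2,0,0,0,0,1,0.15,-0.2,0,0,0,0,1])

```text
clock: 13.5
tcp_pos: [0.5834, -0.0371, 0.1972]
ee_rot: [0.0, 0.992, 0.124, -0.0]
ft_force: [-0.4, -0.3, -0.0]
grip_width: 0.006
grasp_force: 0.0
```

```bash
python3 -c "
from h import *
go((-.07,-.06,.0845))"
```

```text
t 13.5 local -0.0715 -0.0604 0.1972 F [-0.4 -0.3 -0. ]
turn [0.    0.001 0.001]
(-0.07, -0.06, 0.0845) shift [ 0.0016 -0.0004  0.1127]
```

Emit:
jog_arm(commands=[0.002,0,0.035,0,0,0,1,0.002,0,0.07,0,0,0,1,0.002,0,0.095,0,0,0,1,0.002,0,0.105,0,0,0,1,0.002,0,0.111,0,0,0,1,0.002,0,0.112,0,0,0,1,0.002,0,0.112,0,0,0,1])

```text
clock: 14.08
tcp_pos: [0.587, -0.0372, 0.0862]
ee_rot: [0.0, 0.992, 0.123, 0.001]
ft_force: [0.2, 0.4, 0.3]
grip_width: 0.004
grasp_force: 0.0
```

Emit:
jog_arm(commands=[0,0,0.001,0,0,0,1,0,0,0.0015,0,0,0,1])

```text
clock: 14.25
tcp_pos: [0.5874, -0.0367, 0.0853]
ee_rot: [0.001, 0.992, 0.124, 0.002]
ft_force: [-0.1, -0.0, -0.2]
grip_width: 0.004
grasp_force: 0.0
```

Emit:
jog_arm(commands=[0,0,0.001,0,0,0,1,0,0,0.0015,0,0,0,1])

```text
clock: 14.42
tcp_pos: [0.5866, -0.0363, 0.083]
ee_rot: [0.0, 0.992, 0.124, 0.001]
ft_force: [-0.1, 0.3, 0.1]
grip_width: 0.006
grasp_force: 0.0
```

There's no contact at 0.083, where it resisted at 0.0847 before, so the far half is down and staying down. One last light press, then clear.

Emit:
jog_arm(commands=[0,0,0.0015,0,0,0,1,0,0,0.003,0,0,0,1,0,0,0.004,0,0,0,1])

```text
clock: 14.67
tcp_pos: [0.5868, -0.0363, 0.0818]
ee_rot: [0.0, 0.992, 0.124, 0.001]
ft_force: [-5.8, 1.8, 25.6]
grip_width: 0.007
grasp_force: 13.0
```

Emit:
jog_arm(commands=[0,0,-0.01,0,0,0,1,0,0,-0.03,0,0,0,1,0,0,-0.07,0,0,0,1,-0.03,0.02,-0.1,0,0,0,1,-0.07,0.06,-0.12,0,0,0,1,-0.11,0.1,-0.12,0,0,0,1,-0.13,0.13,-0.12,0,0,0,1,-0.15,0.16,-0.12,0,0,0,1,-0.15,0.2,-0.12,0,0,0,1,-0.15,0.2,-0.12,0,0,0,1])

```text
clock: 15.5
tcp_pos: [0.4893, -0.2718, 0.1991]
ee_rot: [0.002, 0.993, 0.122, 0.001]
ft_force: [0.9, 0.6, 0.6]
grip_width: 0.007
grasp_force: 0.0
```

```bash
python3 -c "
from rig import env,status
print(status.observe()['ft_force']);print(env.sign_off())"
```

```text
[0.89607103 0.6398236  0.61918308]
the job is handed in; nothing more can be done
None
```

The job is handed in: tray home, shield down on its stop, then the rocker pressed on (on-state confirmed by touch only) and the hand clear at 15.5 s, but I viewed 11 pictures, one over the limit of 10.

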